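# Lock the column stand's outrigger leg at its index

## Task

Secure the column stand: first slide the barrel bolt at its side fully home into the keeper. Then draw out the spring-loaded sliding leg by its cross foot until the black line on the leg is level with the tip of the index clip, and, while still holding the leg at that length with the fingers, swing the cam lever fully shut against the guide. Finish still holding the leg at the line with the lever shut, and do not disturb the loose glassware and parts around it.

Things in the scene. Friction and masses are not known exactly. Their poses are not given: they have to be found in the camera images.
- stand: Grey column stand, fixed. Origin on the bench under the leg guide; x runs along the leg (away from the robot at yaw 0), y left, z up. Local numbers in these texts are mm in this frame. Base plate x -60..200, y -60..60, 12 high, side wing x -50..20 to y -145. Guide x -50..40, y -26..26, 80 high, with lever lug to y 40 (74 high). Rail beside the leg: y -34..-26, x -180..-40, height 59..71.
- column_top (a point): Top centre of the stand's steel column, 20 across, 272 high, at local x 150, y -35. An empty clamp on it reaches away to local x 255 at height 225.
- leg: Sliding leg: steel bar 16 square through the guide, axis at height 65. At its -x end a cross foot: round bar 12 across along +y out to local y 158, axis height 65, nothing near its free part. Axes as the stand's; origin meets the stand's when pushed in, moves to local -x as drawn (travel 85 mm). A spring pulls it back in: 2.3 N at 0, 3.6 N at 55 mm; friction 0.3 N.
- foot_grip (a point): Point on the foot bar's axis at local y 125 (height 65), moves with the leg; clear of the open lever: fingers closing along the stand's x can straddle the bar here from above. The leg moves only along x, so fingers loosely straddling the bar can slide along it in y and keep it drawn.
- leg_mark (a point): The black line around the leg, at the leg's top face (height 73). It is 25 mm from the foot bar's axis, towards the guide.
- index_tip (a point): Tip of the index clip's blade, pointing across at the leg, 3 mm above its top face. Axes as the stand's. Stands fixed on the rail, 40 to 60 mm to local -x of the black line's starting place; the leg is at length when leg_mark has the same local x. Clip x +-8 mm about it, y -39..-26, blade to y -1, top at height 81.
- lever (a joint): Angle of the cam lever in rad: 0 fully shut (lever parallel to the leg, pointing to the stand's -x; a stop), about 0.34 to 0.42 open at the start, 0.5 the open stop. It turns about an upright axis, opens with its tip going to +y, closes with its tip going to -y, and stays where it is left (about 0.12 N m friction).
- lever_pivot (a point): Pivot of the lever at stand-local x -20, y 30, mid-height 85 of the lever.
- lever_tip (a point): Axis of the lever's end knob (18 across, height 79..91), 147 mm from the pivot. The lever is a bar 10 wide, height 80..90, passing 9 mm above the foot bar: fingers straddling the bar on its outer (+y) side and moved along the bar towards the leg push it shut. Shut, its outer face is at local y 35 (knob y 39).
- bolt (a joint): Position of the barrel bolt in m: 0 withdrawn, 0.040 fully home in the keeper (a stop); starts at 0 to 0.012; grows as the bolt slides to the stand's -y. Friction 1.5 N.
- bolt_knob (a point): On the axis of the bolt's upright knob: a round steel pin 12 mm across standing up to height 67, this point at height 55; local x -15, y -78 minus the bolt position. Straps 40 high stand at local y -62 and -136, and the keeper, 44 high, at y -166 (x -30..0).
- reagent_bottle: Bystander: amber bottle 52 across, 130 high. Origin under its centre.
- sample_jar: Bystander: small amber jar 44 across, 55 high, on the bench beside the rail. Origin under its centre.
- beaker: Bystander: glass beaker 64 across, 80 high. Origin under its centre.
- stopper: Bystander: black rubber stopper 34 across, 26 high, beside the base on the lever's side. Origin under its centre.
- screwdriver: Bystander: screwdriver 170 long lying on the bench.
- union_nut: Bystander: brass ring 42 across, 16 high, behind the bolt. Origin under its centre.
- stopcock: Bystander: metal stopcock 70 long, 45 high. Origin under its centre.

How it is judged:
By the outcome, as a careful person would: the job done as asked, in the order asked, and still so for the second after the job is handed in, while the arm keeps its last pose, push and grip.
It also fails if it takes over 56 s, if anything falls off the work surface, if the arm or the gripper's body presses on something with over 40 N, if the wrist force passes 120 N, or if a joint passes its speed limit or range.

## Robot

A 7-joint arm with a two-finger parallel gripper is mounted at the origin on the work surface. World frame = base frame: x ahead of the robot, y to its left, z up, the work surface at z = 0. Lengths are in m, angles in rad, forces in N, time in s.
With the tool pointing down it reaches from about 0.425 to 0.875 m from the base axis. Payload 4.7 kg.
Tool frame: the origin (TCP) lies on the centre line of the jaws, within the pads' length; the fingertips stand ahead of it and the grasp point (between the pads) lies 8 mm behind it (ctrl.finger_overhang is the x of the fingertips in the tool frame, in m); x points along the fingers, z is the direction in which the jaws open and shut, and the axes are right-handed (so a half turn about x gives the same grasp; the last joint's range is limited). The gripper opens to 87 mm and grips with 3 to 60 N. Pads are 19 mm wide; open, the fingers measure 117 mm over their backs; the gripper's body (75 mm by 190 mm) begins 51 mm behind the grasp point.
Start: joints at [1.351, 0.321, -0.07, 1.45, 0.023, 1.371, -0.057], TCP at [0.151, -0.632, 0.234] pointing down, gripper open.
Joint ranges: [-2.86, 2.86], [-0.3, 2.09], [-1.38, 1.24], [0.06, 2.45], [-1.56, 4.7], [0.09, 2.05], [-2.69, 2.69]. Speed limits (rad/s): [2.57, 2.57, 3.14, 3.14, 3.14, 3.14, 3.14].

## Interface

Orientations are given as a rotation vector (axis times angle).
In Python, from bench import readout, viewer, job, nets, ctrl gives the robot as it stands.
- The arm moves only by the shell command python3 -m creep 'ROWS' [FORCE]. ROWS is JSON, a list of rows, each an object with "linear": the shift along the tool's x, y, z in m, a list of three; "twist": the turn, a rotation vector about the tool's x, y, z in degrees, a list of three; "fingers": the gripper's target within -1 to 1 (shut at 1, half-way at 0, fully open at -1). A call has 1 to 8 rows; each row is the pose to reach, as a shift and turn from the pose commanded when the call began, along the tool's axes at that moment; what a row does not reach only later rows make up. A row lasts 1/12 s, in which the tool goes at most 41.7 mm and 7.16 degrees, less where a joint would pass 70% of its speed; a pose out of reach is approached as far as the arm can. A call with a gripper value outside its range is refused whole. The fingers move at their own pace and stop on an object; FORCE is the grip in N (left out, the last holds). Time passes only in rows, so rows that repeat a pose let the fingers close. It gives the time, the measured TCP pose, the force and the opening at its end, in the units of the state.
- readout.get_state(): the state, without advancing time (a new reading comes with each control period).
- viewer.get_image(name): name is "side" or "top"; returns (picture, depth): 384x512x3 uint8, red, green, blue; 384x512 float32, m along the optical axis (not along the pixel's ray), 0 where there is no reading.
- viewer.camera_params(name): a dict with "K" (3x3 intrinsics, pixels), "cam_to_world" (4x4, takes a point from camera to world coordinates). Camera axes: x right, y down, z forward; pixel columns grow to the right and rows downward; lengths in m; the calibration is good to about 2 mm. A picture is of the moment at which its call begins. camera_params takes no time and is no camera call.
- job.close_job(): hands the job in, once; it reports no verdict.
Trained networks look in the newest picture that a camera, given by its name, has taken for a name from the list of things; names that differ only in an ending like _2 or _b are one class to them, and where a whole thing is asked for, a point or a joint stands for the part that bears it (a point fixed in the world has none). Each returns a list of dicts, best first, with "conf" (0 to 1); they miss things now and then, are a little off and sometimes report something else, mostly with a low value. They report only what shows in the picture. A call takes as long as a camera call.
- nets.boxes_of(camera, label): "centre" ([x, y, z] in m, in world coordinates, good to about 4 mm: the middle of the surface that is visible of it).
- nets.place_of(camera, label): "centre" ([x, y, z] in m, in world coordinates, good to about 4 mm: a listed point, or the origin of a listed thing).
The state is a dict: "time": time; "joint_positions": joint angles; "qd": joint speeds; "joint_torque": joint torques, N m; "position": TCP position; "tool_rot": TCP orientation; "ft_force": force on the tool from outside, world axes, zero at the start; "torque": the same for the moment, N m; "grip_width": opening from 0.0 (shut) to 1.0 (fully open).
Only numpy, scipy, OpenCV 4.12 (cv2) and the standard library are available. Lean on these libraries where they do the work, as an engineer would, in place of code of your own. Each camera call takes 0.05 s, during which the arm holds its last target.

## Working session

There is one attempt and no reset: what is moved stays moved. The work goes in short steps, Python scripts to look and compute and a shell command to move; the robot and the scene stay as the last step left them, time stands still between calls to the robot, and variables do not carry over. Pictures are saved under pics/ and viewed, and the job is handed in when it is done.

```bash
mkdir -p pics; ls; python3 - <<'E'
from bench import readout, viewer, job, nets, ctrl
import cv2, numpy as np
print(ctrl.finger_overhang, readout.get_state())
for n in ["top","side"]:
    p,d=viewer.get_image(n); cv2.imwrite(f"pics/{n}0.png",p[:,:,::-1]); 
    np.save(f"pics/{n}0d.npy",d)
    c=viewer.camera_params(n); print(n,np.round(c["K"],1).tolist(),np.round(c["cam_to_world"],3).tolist())
    for l in ["stand","column_top","foot_grip","leg_mark","index_tip","lever_pivot","lever_tip","bolt_knob","sample_jar","stopper","reagent_bottle","beaker","union_nut","stopcock","screwdriver"]:
        r=nets.place_of(n,l); print(l,[(np.round(q["centre"],3).tolist(),round(q["conf"],2)) for q in r[:2]])
print(readout.get_state()["time"])
E
```

```text
pics
0.011 {'time': 0.0, 'joint_positions': array([ 1.35107152,  0.32182126, -0.07009904,  1.45165607,  0.02261596,
        1.37081144, -0.05688317]), 'qd': array([ 2.20350688e-03, -7.20635557e-05, -1.19340598e-03,  9.86231168e-04,
        1.12632436e-03,  2.97804117e-04,  1.16884379e-03]), 'joint_torque': array([ 9.58043483e-05, -4.91291177e+01, -4.03586654e-01, -3.12522483e+01,
       -6.38216618e-02,  4.37113491e-02,  1.62532306e-04]), 'position': array([ 0.15043757, -0.63180666,  0.23247225]), 'tool_rot': array([ 1.03634502,  1.31240734, -1.03451532]), 'ft_force': array([-0.75854841,  0.64624207, -0.44162565]), 'torque': array([ 0.00620739,  0.01345336, -0.01049388]), 'grip_width': 0.9986581823644839}
top [[476.6, 0.0, 257.1], [0.0, 476.6, 189.2], [0.0, 0.0, 1.0]] [[-0.01, -0.988, 0.152, 0.339], [-1.0, 0.01, -0.001, -0.018], [-0.001, -0.152, -0.988, 1.65], [0.0, 0.0, 0.0, 1.0]]
stand [([0.638, 0.033, -0.0], 0.65), ([0.565, -0.11, -0.001], 0.56)]
column_top [([0.793, 0.022, 0.273], 0.68)]
foot_grip [([0.53, 0.138, 0.067], 0.88)]
leg_mark [([0.581, 0.016, 0.072], 0.8), ([0.465, 0.4
[... 941 characters left out ...]
1, 0.023, 0.27], 0.82), ([0.403, -0.403, -0.004], 0.55)]
foot_grip [([0.534, 0.133, 0.067], 0.51)]
leg_mark [([0.582, 0.019, 0.075], 0.63), ([0.638, 0.032, -0.002], 0.3)]
index_tip [([0.531, 0.011, 0.076], 0.42)]
lever_pivot [([0.615, 0.053, 0.09], 0.75)]
lever_tip [([0.468, 0.084, 0.088], 0.7)]
bolt_knob [([0.64, -0.059, 0.052], 0.5)]
sample_jar [([0.563, -0.116, 0.001], 0.68)]
stopper [([0.675, 0.167, 0.005], 0.62)]
reagent_bottle [([0.466, 0.427, -0.002], 0.62)]
beaker [([0.47, 0.086, 0.084], 0.26)]
union_nut [([0.53, 0.01, 0.079], 0.6), ([0.747, -0.098, 0.005], 0.48)]
stopcock [([0.405, -0.402, -0.003], 0.77)]
screwdriver [([0.468, 0.425, -0.0], 0.68), ([0.641, 0.032, -0.002], 0.62)]
1.6
```

View pics/top0.png

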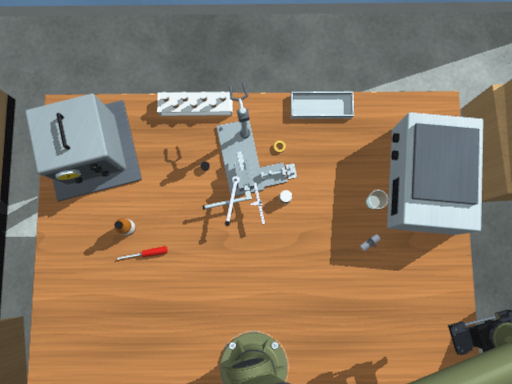

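View pics/side0.png

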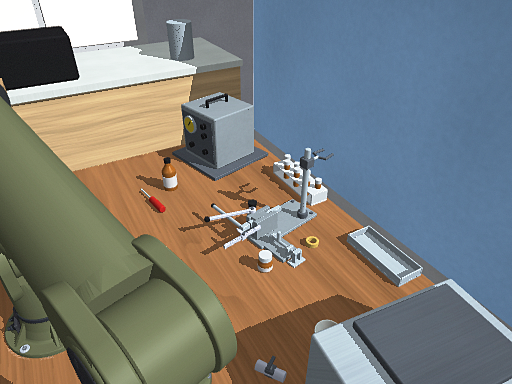

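```bash
cat > h.py <<'E'
import numpy as np
from scipy.optimize import least_squares
from scipy.spatial.transform import Rotation as R
# local xyz -> observed world xy
# unknown: X,Y,yaw, lever, bolt, clip x ; leg d=0
obs={'stand':[(.638,.033),(.636,.032)],'column':[(.793,.022),(.791,.023)],'foot':[(.530,.138),(.534,.133)],'mark':[(.581,.016),(.582,.019)],'index':[(.533,.010),(.531,.011)],'pivot':[(.617,.054),(.615,.053)],'tip':[(.470,.084),(.468,.084)],'bolt':[(.642,-.064),(.640,-.059)]}
def loc(p):
    X,Y,a,th,b,ix,fx=p
    return {'stand':(0,0),'column':(.150,-.035),'foot':(fx,.125),'mark':(fx+.025,0),'index':(ix,-.001),'pivot':(-.02,.03),
     'tip':(-.02-.147*np.cos(th),.03+.147*np.sin(th)),'bolt':(-.015,-.078-b)}
def res(p):
    c,s=np.cos(p[2]),np.sin(p[2]);r=[]
    for k,(x,y) in loc(p).items():
        for o in obs[k]: r+= [p[0]+c*x-s*y-o[0],p[1]+s*x+c*y-o[1]]
    return r
if __name__=='__main__':
    f=least_squares(res,[.637,.03,0,.38,.006,-.1,-.08]);print(np.round(f.x,4));print(np.round(1e3*np.array(f.fun),1))
    from bench import readout
    st=readout.get_state();print(st['position'],R.from_rotvec(st['tool_rot']).as_matrix().round(3))
E
python3 h.py
```

```text
[ 0.6388  0.0296  0.1865  0.3817  0.012  -0.1085 -0.0844]
[ 0.8 -3.4  2.8 -2.4 -0.3  1.1  1.7  0.1  2.6 -1.2 -1.4  3.8 -0.6  2.6
 -1.6 -0.4 -0.6 -1.5  1.4 -2.5 -3.4  1.4 -1.4  2.4 -0.6 -0.1  1.4 -0.1
 -1.3  2.4  0.7 -2.6]
[ 0.15054099 -0.63234268  0.23356613] [[-0.     0.973  0.232]
 [-0.     0.232 -0.973]
 [-1.    -0.     0.   ]]
```

```bash
python3 - <<'E'
import numpy as np,cv2
from bench import viewer
d=np.load('pics/top0d.npy');c=viewer.camera_params('top');K,T=c['K'],c['cam_to_world']
v,u=np.mgrid[:384,:512]
P=np.stack([(u-K[0,2])/K[0,0]*d,(v-K[1,2])/K[1,1]*d,d,np.ones_like(d)],-1)@np.array(T).T
np.save('pics/top0p.npy',P[...,:3])
B=P[100:240,385:490]; m=(B[...,2]>.1)
b=B[m];print('box',b[:,:3].min(0),b[:,:3].max(0), np.percentile(b[:,:2],[1,99],axis=0))
im=cv2.imread('pics/top0.png')[95:240,190:310];cv2.imwrite('pics/topcrop.png',cv2.resize(im,None,fx=5,fy=4.1,interpolation=cv2.INTER_CUBIC))
im=cv2.imread('pics/side0.png')[140:285,190:340];cv2.imwrite('pics/sidecrop.png',cv2.resize(im,None,fx=4,fy=4,interpolation=cv2.INTER_CUBIC))
E
```

```text
box [ 0.33903922 -0.73830589  0.10001854] [ 0.80622681 -0.01846489  1.6496758 ] [[ 0.43042464 -0.72374834]
 [ 0.79373409 -0.46792107]]
```

View pics/topcrop.png

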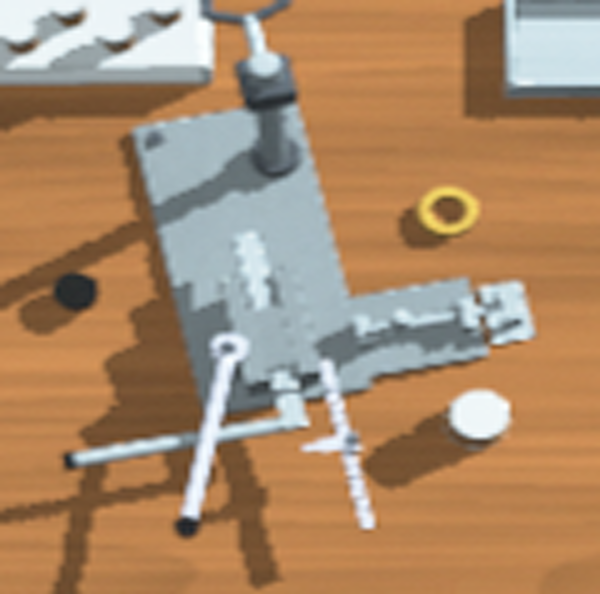

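View pics/sidecrop.png

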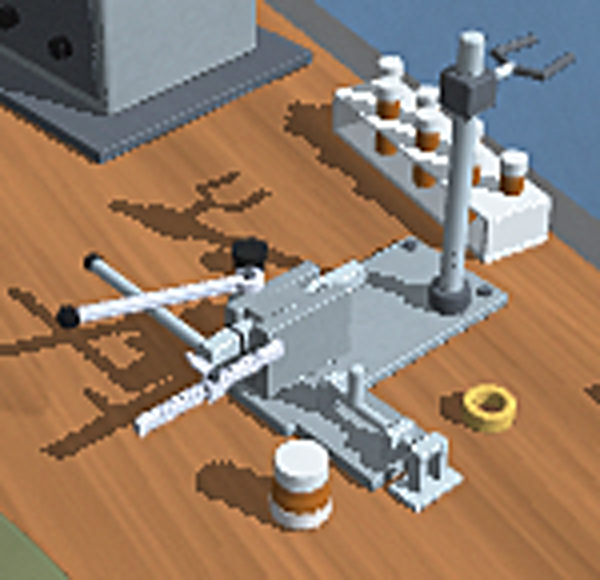

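```bash
python3 -m creep '[{"linear":[0,0.204,-0.210],"twist":[0,0,0],"fingers":0},{"linear":[0,0.204,-0.210],"twist":[0,0,0],"fingers":0},{"linear":[0,0.204,-0.210],"twist":[0,0,0],"fingers":0},{"linear":[0,0.204,-0.210],"twist":[0,0,0],"fingers":0},{"linear":[0,0.204,-0.210],"twist":[0,0,0],"fingers":0},{"linear":[0,0.204,-0.210],"twist":[0,0,0],"fingers":0},{"linear":[0,0.204,-0.210],"twist":[0,0,0],"fingers":0},{"linear":[0,0.204,-0.210],"twist":[0,0,0],"fingers":0}]' 10
```

```text
time: 2.27
position: [0.306, -0.3733, 0.2342]
tool_rot: [1.029, 1.315, -1.024]
ft_force: [-0.2, 0.7, -0.1]
grip_width: 0.526
```

```bash
python3 -m creep '[{"linear":[0,0.405,-0.232],"twist":[2.7,0,0],"fingers":0},{"linear":[0,0.405,-0.232],"twist":[2.7,0,0],"fingers":0},{"linear":[0,0.405,-0.232],"twist":[2.7,0,0],"fingers":0},{"linear":[0,0.405,-0.232],"twist":[2.7,0,0],"fingers":0},{"linear":[0,0.405,-0.232],"twist":[2.7,0,0],"fingers":0},{"linear":[0,0.405,-0.232],"twist":[2.7,0,0],"fingers":0},{"linear":[0,0.405,-0.232],"twist":[2.7,0,0],"fingers":0},{"linear":[0,0.405,-0.232],"twist":[2.7,0,0],"fingers":0}]' 
cat > w.py <<'E'
# delta to world target in tool axes: python3 w.py x y z [angle of jaw z deg]
import sys,numpy as np
from bench import readout
from scipy.spatial.transform import Rotation as R
from h import *
s=readout.get_state();M=R.from_rotvec(s['tool_rot']).as_matrix()
print('t',s['time'],'pos',s['position'].round(4),'jawdeg',np.degrees(np.arctan2(M[1,2],M[0,2])).round(2),'xax',M[:,0].round(3))
print('F',s['ft_force'].round(2),'w',s['grip_width'])
X,Y,a=.6388,.0296,.1865
q=s['position'][:2]-[X,Y];print('local',(q[0]*np.cos(a)+q[1]*np.sin(a)).round(4),(-q[0]*np.sin(a)+q[1]*np.cos(a)).round(4))
if len(sys.argv)>3:
    lx,ly,z=map(float,sys.argv[1:4])  # local target
    t=np.array([X+np.cos(a)*lx-np.sin(a)*ly,Y+np.sin(a)*lx+np.cos(a)*ly,z]);print('target',t.round(4),'tool delta',(M.T@(t-s['position'])).round(4))
E
python3 w.py -.015 -.090 .1
```

```text
time: 2.93
position: [0.5446, -0.1515, 0.2339]
tool_rot: [1.071, 1.29, -1.071]
ft_force: [0.6, 0.2, 0.2]
grip_width: 0.499
t 2.9333 pos [ 0.5446 -0.1515  0.2339] jawdeg -79.34 xax [ 0.001 -0.001 -1.   ]
F [0.6  0.24 0.23] w 0.49874336489341903
local -0.1261 -0.1605
target [ 0.6407 -0.0616  0.1   ] tool delta [ 0.1339  0.111  -0.0706]
```

```bash
python3 -m creep '[{"linear":[0,0.111,-0.071],"twist":[0,0,0],"fingers":0},{"linear":[0,0.111,-0.071],"twist":[0,0,0],"fingers":0},{"linear":[0,0.111,-0.071],"twist":[0,0,0],"fingers":0},{"linear":[0.08,0.111,-0.071],"twist":[0,0,0],"fingers":0},{"linear":[0.12,0.111,-0.071],"twist":[0,0,0],"fingers":0},{"linear":[0.12,0.111,-0.071],"twist":[0,0,0],"fingers":0},{"linear":[0.12,0.111,-0.071],"twist":[0,0,0],"fingers":0}]'
python3 w.py -.015 -.090 .06
python3 - <<'E'
from bench import viewer,nets
import cv2,numpy as np
p,d=viewer.get_image("side");cv2.imwrite("pics/s1.png",cv2.resize(p[140:285,190:340,::-1],None,fx=4,fy=4,interpolation=cv2.INTER_CUBIC))
for r in nets.place_of("side","bolt_knob")[:2]:print(r)
E
```

```text
time: 3.52
position: [0.6338, -0.0621, 0.105]
tool_rot: [1.065, 1.305, -1.078]
ft_force: [-2.5, -0.5, -1.1]
grip_width: 0.499
t 3.5167 pos [ 0.6338 -0.0621  0.105 ] jawdeg -79.25 xax [-0.014  0.002 -1.   ]
F [-2.5  -0.47 -1.1 ] w 0.49903306696105354
local -0.0219 -0.0892
target [ 0.6407 -0.0616  0.06  ] tool delta [0.0449 0.0075 0.001 ]
{'centre': [0.6382, -0.0578, 0.0551], 'conf': 0.5}
```

View pics/s1.png

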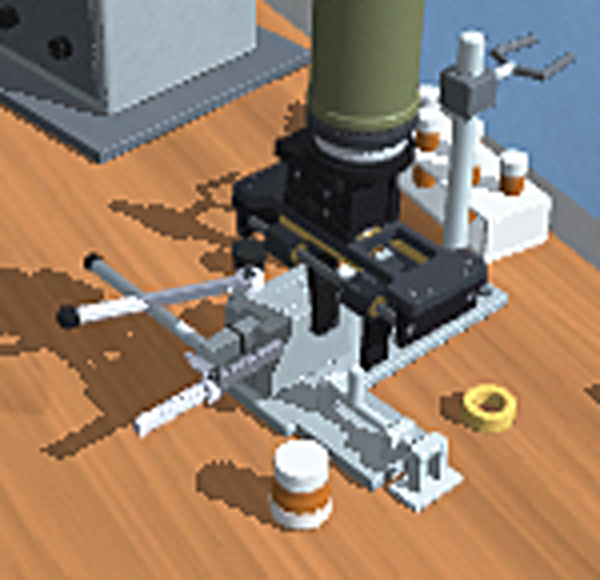

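```bash
python3 -m creep '[{"linear":[0,0,0],"twist":[0,0,0],"fingers":0},{"linear":[0,0,0],"twist":[0,0,0],"fingers":0}]'
python3 w.py -.015 -.090 .06
```

```text
time: 3.78
position: [0.6414, -0.0626, 0.1171]
tool_rot: [1.073, 1.287, -1.068]
ft_force: [-0.0, -0.3, -1.4]
grip_width: 0.497
t 3.7833 pos [ 0.6414 -0.0626  0.1171] jawdeg -79.34 xax [ 0.005 -0.001 -1.   ]
F [-0.01 -0.26 -1.44] w 0.49679192406335393
local -0.0146 -0.0911
target [ 0.6407 -0.0616  0.06  ] tool delta [ 0.0571 -0.0007 -0.0012]
```

```bash
python3 -m creep '[{"linear":[0.02,0,-0.001],"twist":[0,0,0],"fingers":0},{"linear":[0.04,0,-0.001],"twist":[0,0,0],"fingers":0},{"linear":[0.05,0,-0.001],"twist":[0,0,0],"fingers":0},{"linear":[0.057,0,-0.001],"twist":[0,0,0],"fingers":0},{"linear":[0.057,0,-0.001],"twist":[0,0,0],"fingers":0},{"linear":[0.057,0,-0.001],"twist":[0,0,0],"fingers":0}]'
python3 w.py -.015 -.090 .06
python3 - <<'E'
from bench import viewer,nets
import cv2,numpy as np
p,d=viewer.get_image("side");cv2.imwrite("pics/s2.png",cv2.resize(p[140:285,190:340,::-1],None,fx=4,fy=4,interpolation=cv2.INTER_CUBIC))
E
```

```text
time: 4.28
position: [0.6397, -0.0614, 0.0576]
tool_rot: [1.071, 1.29, -1.07]
ft_force: [0.3, 0.3, -0.9]
grip_width: 0.501
t 4.2833 pos [ 0.6397 -0.0614  0.0576] jawdeg -79.32 xax [ 0.001 -0.    -1.   ]
F [ 0.34  0.32 -0.95] w 0.5006217604170639
local -0.016 -0.0896
target [ 0.6407 -0.0616  0.06  ] tool delta [-0.0024  0.001   0.0004]
```

View pics/s2.png

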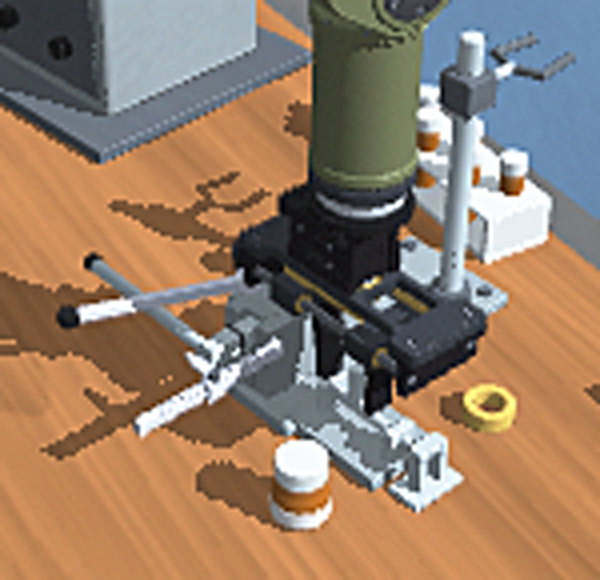

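```bash
python3 -m creep '[{"linear":[0,0,0],"twist":[0,0,0],"fingers":1},{"linear":[0,0,0],"twist":[0,0,0],"fingers":1},{"linear":[0,0,0],"twist":[0,0,0],"fingers":1},{"linear":[0,0,0],"twist":[0,0,0],"fingers":1},{"linear":[0,0,0],"twist":[0,0,0],"fingers":1},{"linear":[0,0,0],"twist":[0,0,0],"fingers":1}]' 15
python3 w.py -.015 -.118 .06
```

```text
time: 4.83
position: [0.6391, -0.0614, 0.0566]
tool_rot: [1.07, 1.291, -1.071]
ft_force: [0.6, -0.3, 0.8]
grip_width: 0.132
t 4.8333 pos [ 0.6391 -0.0614  0.0566] jawdeg -79.3 xax [ 0. -0. -1.]
F [ 0.64 -0.34  0.78] w 0.13236295380188035
local -0.0166 -0.0895
target [ 0.6459 -0.0891  0.06  ] tool delta [-0.0034  0.0016  0.0285]
```

Gripped (0.132·87 ≈ 11.5 mm, the pin). Now push towards −y.

```bash
python3 -m creep '[{"linear":[0,0,0.006],"twist":[0,0,0],"fingers":1},{"linear":[0,0,0.012],"twist":[0,0,0],"fingers":1},{"linear":[0,0,0.018],"twist":[0,0,0],"fingers":1},{"linear":[0,0,0.022],"twist":[0,0,0],"fingers":1},{"linear":[0,0,0.022],"twist":[0,0,0],"fingers":1},{"linear":[0,0,0.022],"twist":[0,0,0],"fingers":1}]'
python3 w.py -.015 -.118 .06
```

```text
time: 5.33
position: [0.6438, -0.0847, 0.0566]
tool_rot: [1.071, 1.289, -1.072]
ft_force: [1.5, -0.6, -0.6]
grip_width: 0.131
t 5.3333 pos [ 0.6438 -0.0847  0.0566] jawdeg -79.39 xax [ 0.001 -0.002 -1.   ]
F [ 1.54 -0.56 -0.55] w 0.13072797010474743
local -0.0163 -0.1133
target [ 0.6459 -0.0891  0.06  ] tool delta [-0.0034  0.0013  0.0048]
```

```bash
python3 -m creep '[{"linear":[0,0,0.003],"twist":[0,0,0],"fingers":1},{"linear":[0,0,0.006],"twist":[0,0,0],"fingers":1},{"linear":[0,0,0.006],"twist":[0,0,0],"fingers":1},{"linear":[0,0,0.006],"twist":[0,0,0],"fingers":1}]'
python3 w.py -.015 -.118 .06
```

```text
time: 5.67
position: [0.6446, -0.0889, 0.0566]
tool_rot: [1.071, 1.291, -1.07]
ft_force: [2.7, 1.3, 0.3]
grip_width: 0.129
t 5.6667 pos [ 0.6446 -0.0889  0.0566] jawdeg -79.3 xax [ 0.001 -0.    -1.   ]
F [2.68 1.33 0.28] w 0.12910539765138312
local -0.0162 -0.1175
target [ 0.6459 -0.0891  0.06  ] tool delta [-0.0034  0.0012  0.0005]
```

```bash
python3 -m creep '[{"linear":[0,0,0.002],"twist":[0,0,0],"fingers":1},{"linear":[0,0,0.004],"twist":[0,0,0],"fingers":1},{"linear":[0,0,0.004],"twist":[0,0,0],"fingers":1},{"linear":[0,0,0.004],"twist":[0,0,0],"fingers":1}]'
python3 w.py -.015 -.118 .06
```

```text
time: 6.0
position: [0.645, -0.0905, 0.0566]
tool_rot: [1.071, 1.294, -1.068]
ft_force: [1.5, 4.5, 0.5]
grip_width: 0.133
t 6.0 pos [ 0.645  -0.0905  0.0566] jawdeg -79.22 xax [-0.     0.002 -1.   ]
F [1.46 4.52 0.5 ] w 0.13289674150992298
local -0.0162 -0.1191
target [ 0.6459 -0.0891  0.06  ] tool delta [-0.0034  0.0012 -0.0011]
```

```bash
python3 -m creep '[{"linear":[0,0,0.002],"twist":[0,0,0],"fingers":1},{"linear":[0,0,0.004],"twist":[0,0,0],"fingers":1},{"linear":[0,0,0.004],"twist":[0,0,0],"fingers":1},{"linear":[0,0,0.004],"twist":[0,0,0],"fingers":1}]'
python3 w.py -.015 -.118 .06
python3 - <<'E'
from bench import viewer,nets
import cv2,numpy as np
p,d=viewer.get_image("side");cv2.imwrite("pics/s3.png",cv2.resize(p[180:255,240:340,::-1],None,fx=6,fy=6,interpolation=cv2.INTER_CUBIC))
E
```

```text
time: 6.33
position: [0.645, -0.0906, 0.0566]
tool_rot: [1.072, 1.299, -1.065]
ft_force: [-0.8, 10.7, 2.7]
grip_width: 0.131
t 6.3333 pos [ 0.645  -0.0906  0.0566] jawdeg -79.09 xax [-0.002  0.007 -1.   ]
F [-0.77 10.71  2.72] w 0.1309025936853884
local -0.0162 -0.1193
target [ 0.6459 -0.0891  0.06  ] tool delta [-0.0034  0.0012 -0.0013]
```

View pics/s3.png

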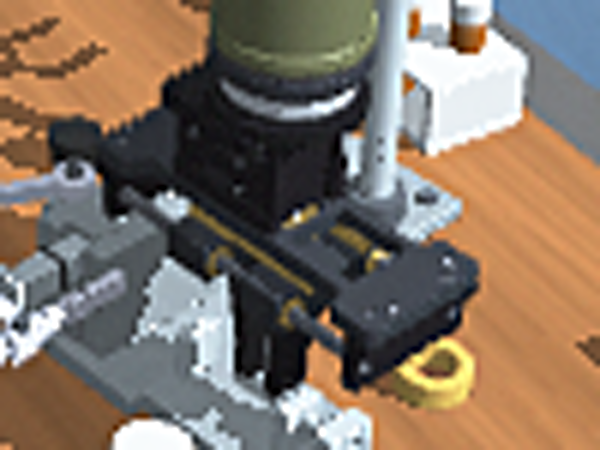

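```bash
python3 -m creep '[{"linear":[0,0,-0.005],"twist":[0,0,0],"fingers":1},{"linear":[0,0,-0.005],"twist":[0,0,0],"fingers":0.1},{"linear":[0,0,-0.005],"twist":[0,0,0],"fingers":0.1},{"linear":[0,0,-0.005],"twist":[0,0,0],"fingers":0.1},{"linear":[-0.02,0,-0.005],"twist":[0,0,0],"fingers":0.1},{"linear":[-0.05,0,-0.005],"twist":[0,0,0],"fingers":0.1},{"linear":[-0.09,0,-0.005],"twist":[0,0,0],"fingers":0.1},{"linear":[-0.12,0,-0.005],"twist":[0,0,0],"fingers":0.1}]'
python3 w.py -.0844 .125 .18
```

```text
time: 7.05
position: [0.6446, -0.0932, 0.1787]
tool_rot: [1.071, 1.29, -1.072]
ft_force: [0.5, -0.1, 1.1]
grip_width: 0.438
t 7.05 pos [ 0.6446 -0.0932  0.1787] jawdeg -79.39 xax [ 0.    -0.001 -1.   ]
F [ 0.53 -0.06  1.07] w 0.43761686010552353
local -0.0171 -0.1217
target [0.5327 0.1368 0.18  ] tool delta [-0.0015 -0.0677 -0.2466]
```

```bash
python3 -c "
from bench import readout
print(readout.get_state()['joint_positions'].round(2))"
python3 -m creep '[{"linear":[0,-0.068,-0.247],"twist":[-7,0,0],"fingers":0},{"linear":[0,-0.068,-0.247],"twist":[-14,0,0],"fingers":0},{"linear":[0,-0.068,-0.247],"twist":[-21,0,0],"fingers":0},{"linear":[0,-0.068,-0.247],"twist":[-28,0,0],"fingers":0},{"linear":[0,-0.068,-0.247],"twist":[-35,0,0],"fingers":0},{"linear":[0,-0.068,-0.247],"twist":[-42,0,0],"fingers":0},{"linear":[0,-0.068,-0.247],"twist":[-49,0,0],"fingers":0},{"linear":[0,-0.068,-0.247],"twist":[-56,0,0],"fingers":0}]'
python3 w.py -.0844 .125 .14
```

```text
[ 0.56  0.42 -0.61  1.5   0.24  1.3  -1.45]
time: 7.72
position: [0.5301, 0.1416, 0.1769]
tool_rot: [0.309, 1.548, -0.31]
ft_force: [-0.5, 0.1, 0.2]
grip_width: 0.503
t 7.7167 pos [0.5301 0.1416 0.1769] jawdeg -22.6 xax [ 0.    -0.001 -1.   ]
F [-0.52  0.1   0.25] w 0.503382358544438
local -0.086 0.1302
target [0.5327 0.1368 0.14  ] tool delta [ 0.0369 -0.0035  0.0042]
```

```bash
python3 -m creep '[{"linear":[0,-0.003,0.002],"twist":[-7,0,0],"fingers":0},{"linear":[0,-0.003,0.002],"twist":[-14,0,0],"fingers":0},{"linear":[0,-0.003,0.002],"twist":[-21,0,0],"fingers":0},{"linear":[0,-0.003,0.002],"twist":[-28,0,0],"fingers":0},{"linear":[0.02,-0.003,0.002],"twist":[-34,0,0],"fingers":0},{"linear":[0.04,-0.003,0.002],"twist":[-34,0,0],"fingers":0},{"linear":[0.05,-0.003,0.002],"twist":[-34,0,0],"fingers":0},{"linear":[0.05,-0.003,0.002],"twist":[-34,0,0],"fingers":0}]'
python3 w.py -.0844 .125 .065
python3 - <<'E'
from bench import viewer,nets
import cv2,numpy as np
p,d=viewer.get_image("side");cv2.imwrite("pics/s4.png",cv2.resize(p[140:285,190:340,::-1],None,fx=4,fy=4,interpolation=cv2.INTER_CUBIC))
for l in ["stand","foot_grip","leg_mark","index_tip","lever_tip","bolt_knob","column_top","lever_pivot"]:print(l,[(np.round(r["centre"],4),round(r["conf"],2)) for r in nets.place_of("side",l)[:2]])
E
```

```text
time: 8.38
position: [0.5311, 0.1331, 0.1241]
tool_rot: [-0.146, 1.571, 0.145]
ft_force: [0.6, -0.6, 0.6]
grip_width: 0.506
t 8.3833 pos [0.5311 0.1331 0.1241] jawdeg 10.6 xax [-0.005 -0.001 -1.   ]
F [ 0.57 -0.64  0.62] w 0.5057129533140091
local -0.0866 0.1217
target [0.5327 0.1368 0.065 ] tool delta [0.0591 0.0034 0.0025]
stand [(array([6.376e-01, 3.210e-02, 6.000e-04]), 0.93)]
foot_grip [(array([0.5317, 0.1316, 0.0651]), 0.84), (array([ 4.679e-01,  4.299e-01, -1.000e-04]), 0.29)]
leg_mark [(array([0.5836, 0.0194, 0.0749]), 0.68)]
index_tip [(array([0.3752, 0.3849, 0.0029]), 0.74), (array([0.5321, 0.0081, 0.0765]), 0.61)]
lever_tip [(array([0.5814, 0.0199, 0.0718]), 0.69), (array([0.4688, 0.0852, 0.0826]), 0.65)]
bolt_knob [(array([ 0.6465, -0.0882,  0.0527]), 0.59)]
column_top [(array([0.7941, 0.0261, 0.271 ]), 0.71)]
lever_pivot [(array([0.6131, 0.0546, 0.0842]), 0.73)]
```

View pics/s4.png

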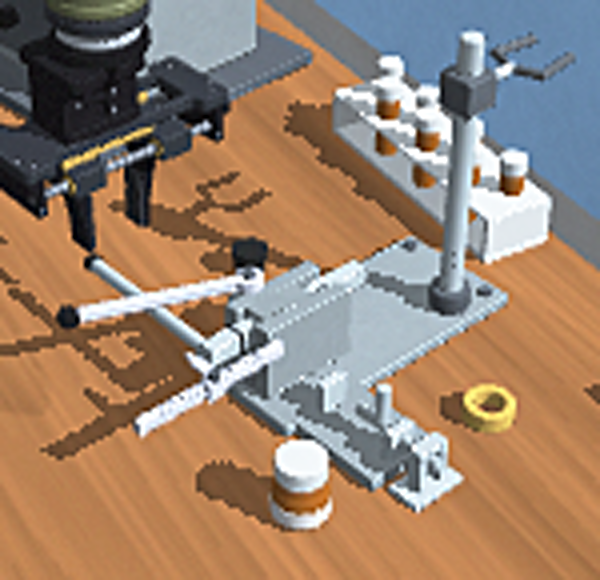

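```bash
python3 -m creep '[{"linear":[0.02,0.002,0.002],"twist":[0,0,0],"fingers":0},{"linear":[0.04,0.002,0.002],"twist":[0,0,0],"fingers":0},{"linear":[0.06,0.002,0.002],"twist":[0,0,0],"fingers":0},{"linear":[0.068,0.002,0.002],"twist":[0,0,0],"fingers":0},{"linear":[0.068,0.002,0.002],"twist":[0,0,0],"fingers":0},{"linear":[0.068,0.002,0.002],"twist":[0,0,0],"fingers":0}]'
python3 w.py -.0844 .125 .058
python3 - <<'E'
from bench import viewer,nets
import cv2,numpy as np
p,d=viewer.get_image("side");cv2.imwrite("pics/s5.png",cv2.resize(p[140:285,190:340,::-1],None,fx=4,fy=4,interpolation=cv2.INTER_CUBIC))
E
```

```text
time: 9.33
position: [0.5345, 0.1374, 0.0589]
tool_rot: [-0.147, 1.566, 0.147]
ft_force: [0.2, 0.1, 0.3]
grip_width: 0.498
t 9.3333 pos [0.5345 0.1374 0.0589] jawdeg 10.71 xax [-0.  0. -1.]
F [0.19 0.1  0.32] w 0.49795303580945893
local -0.0825 0.1253
target [0.5327 0.1368 0.058 ] tool delta [ 0.0009 -0.0003 -0.0019]
```

View pics/s5.png

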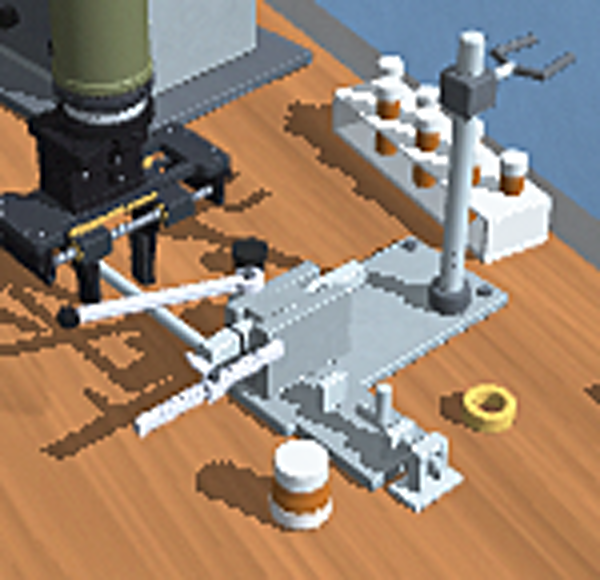

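Bar runs between the fingers (at ~(100,270)). Close on it.

```bash
python3 -m creep '[{"linear":[0,0,-0.001],"twist":[0,0,0],"fingers":1},{"linear":[0,0,-0.001],"twist":[0,0,0],"fingers":1},{"linear":[0,0,-0.001],"twist":[0,0,0],"fingers":1},{"linear":[0,0,-0.001],"twist":[0,0,0],"fingers":1},{"linear":[0,0,-0.001],"twist":[0,0,0],"fingers":1},{"linear":[0,0,-0.001],"twist":[0,0,0],"fingers":1}]' 12
python3 w.py -.0844 .125 .058
python3 - <<'E'
from bench import viewer,nets
import cv2,numpy as np
for n in ["side","top"]:
  p,d=viewer.get_image(n)
  for l in ["leg_mark","index_tip"]:print(n,l,[(np.round(r["centre"],4),round(r["conf"],2)) for r in nets.place_of(n,l)[:2]])
E
```

```text
time: 9.88
position: [0.5308, 0.1364, 0.0582]
tool_rot: [-0.148, 1.572, 0.145]
ft_force: [-12.7, -3.3, 8.9]
grip_width: 0.133
t 9.8833 pos [0.5308 0.1364 0.0582] jawdeg 10.69 xax [-0.006 -0.002 -1.   ]
F [-12.71  -3.33   8.85] w 0.13329606568536467
local -0.0863 0.1249
target [0.5327 0.1368 0.058 ] tool delta [0.0002 0.0001 0.0019]
side leg_mark [(array([0.5842, 0.0211, 0.0745]), 0.58)]
side index_tip [(array([0.5295, 0.0072, 0.0771]), 0.44)]
top leg_mark [(array([0.5808, 0.0137, 0.0746]), 0.77), (array([0.616 , 0.0528, 0.0867]), 0.42)]
top index_tip [(array([0.5326, 0.0104, 0.0801]), 0.4)]
```

```bash
python3 - <<'E'
import numpy as np
a=.1865;o=np.array([.6388,.0296]);u=np.array([np.cos(a),np.sin(a)])
f=lambda L:np.round([(np.array(p)-o)@u*1e3 for p in L],1)
print('mark top',f([(.581,.016),(.5808,.0137)]),'side',f([(.582,.019),(.5836,.0194),(.5842,.0211)]))
print('idx top',f([(.533,.010),(.5326,.0104)]),'side',f([(.531,.011),(.5321,.0081),(.5295,.0072)]))
E
```

```text
mark top [-59.3 -59.9] side [-57.8 -56.1 -55.2]
idx top [-107.6 -107.9] side [-109.4 -108.8 -111.6]
```

```bash
python3 -m creep '[{"linear":[0,0,-0.006],"twist":[0,0,0],"fingers":1},{"linear":[0,0,-0.013],"twist":[0,0,0],"fingers":1},{"linear":[0,0,-0.020],"twist":[0,0,0],"fingers":1},{"linear":[0,0,-0.027],"twist":[0,0,0],"fingers":1},{"linear":[0,0,-0.034],"twist":[0,0,0],"fingers":1},{"linear":[0,0,-0.041],"twist":[0,0,0],"fingers":1},{"linear":[0,0,-0.046],"twist":[0,0,0],"fingers":1},{"linear":[0,0,-0.046],"twist":[0,0,0],"fingers":1}]' 20
python3 -m creep '[{"linear":[0,0,0],"twist":[0,0,0],"fingers":1},{"linear":[0,0,0],"twist":[0,0,0],"fingers":1}]'
python3 w.py -.132 .125 .058
cat > look.py <<'E'
import sys
from bench import viewer,nets
import cv2,numpy as np
t=sys.argv[1];a=.1865;o=np.array([.6388,.0296]);u=np.array([np.cos(a),np.sin(a)])
for n,(r0,r1,c0,c1) in {"side":(195,255,230,290),"top":(170,220,225,275)}.items():
  p,d=viewer.get_image(n);cv2.imwrite(f"pics/{n}{t}.png",cv2.resize(p[r0:r1,c0:c1,::-1],None,fx=10,fy=10,interpolation=cv2.INTER_CUBIC))
  for l in sys.argv[2:]:
    print(n,l,[(np.round(r["centre"],4),round(r["conf"],2),'lx',round(float((np.array(r['centre'][:2])-o)@u)*1e3,1)) for r in nets.place_of(n,l)[:2]])
E
python3 look.py A leg_mark index_tip
```

```text
time: 10.85
position: [0.487, 0.1274, 0.0584]
tool_rot: [-0.148, 1.567, 0.145]
ft_force: [3.3, -2.1, -5.2]
grip_width: 0.128
time: 11.02
position: [0.4882, 0.1277, 0.0584]
tool_rot: [-0.147, 1.566, 0.145]
ft_force: [4.2, -2.8, -4.9]
grip_width: 0.124
t 11.0167 pos [0.4882 0.1277 0.0584] jawdeg 10.67 xax [-0.    -0.001 -1.   ]
F [ 4.21 -2.78 -4.93] w 0.12437718946753648
local -0.1298 0.1243
target [0.4859 0.128  0.058 ] tool delta [ 0.0004  0.0007 -0.0022]
side leg_mark [(array([0.5386, 0.0088, 0.0725]), 0.51, 'lx', -102.3)]
side index_tip [(array([0.7926, 0.0229, 0.2669]), 0.62, 'lx', 149.9), (array([0.5291, 0.0092, 0.0763]), 0.49, 'lx', -111.6)]
top leg_mark [(array([0.5376, 0.0055, 0.0721]), 0.77, 'lx', -103.9)]
top index_tip [(array([0.5337, 0.0062, 0.0789]), 0.6, 'lx', -107.6)]
```

View pics/sideA.png

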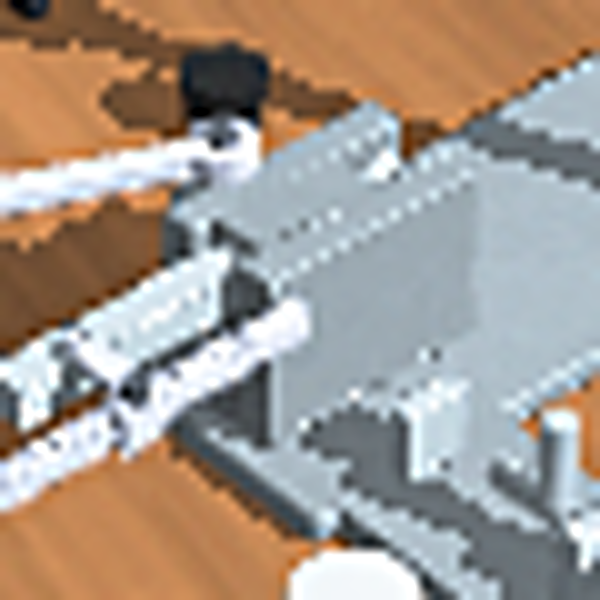

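View pics/topA.png

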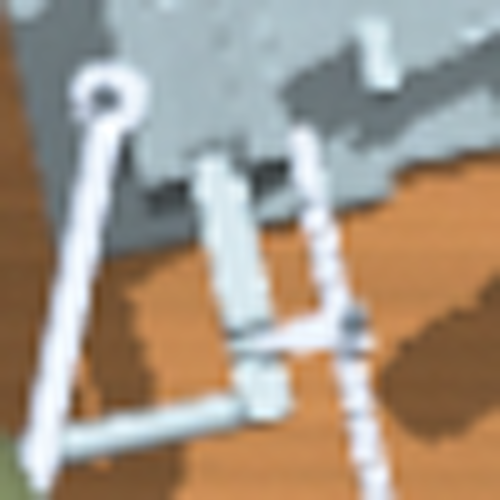

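```bash
cat > ov.py <<'E'
import sys
from bench import viewer
import cv2,numpy as np
t=sys.argv[1]
X,Y,a=.6388,.0296,.1865
def proj(n,P):
    c=viewer.camera_params(n);T=np.linalg.inv(np.array(c['cam_to_world']));q=T@np.append(P,1);q=np.array(c['K'])@q[:3];return q[:2]/q[2]
def L(x,y,z): return np.array([X+np.cos(a)*x-np.sin(a)*y,Y+np.sin(a)*x+np.cos(a)*y,z])
S=20
for n,(r0,r1,c0,c1) in {"side":(218,246,226,262),"top":(190,218,230,268)}.items():
  p,d=viewer.get_image(n);np.save(f'pics/{n}{t}.npy',p)
  im=cv2.resize(p[r0:r1,c0:c1,::-1],None,fx=S,fy=S,interpolation=cv2.INTER_NEAREST)
  for x in np.arange(-.125,-.075,.005):
    A=proj(n,L(x,0,.073));B=proj(n,L(x,.0,.076))
    for q,col in ((A,(0,0,255)),(B,(0,200,0))):
      cv2.circle(im,tuple(int(v) for v in ((q[0]+.5-c0)*S,(q[1]+.5-r0)*S)),2,col,-1)
    if abs(x+.11)<1e-6: cv2.circle(im,tuple(int(v) for v in ((A[0]+.5-c0)*S,(A[1]+.5-r0)*S)),6,(255,0,0),2)
  cv2.imwrite(f"pics/ov_{n}{t}.png",im); print(n,proj(n,L(-.11,0,.073)),proj(n,L(-.10,0,.073)))
E
python3 ov.py B
```

```text
side [235.02519236 229.32823565] [237.60957247 227.9579056 ]
top [248.57751229 204.26320804] [248.00045104 201.34171501]
```

View pics/ov_sideB.png

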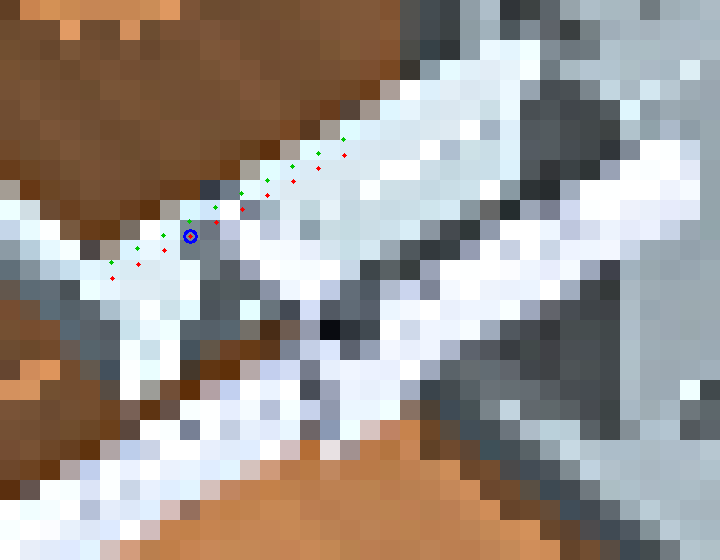

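View pics/ov_topB.png

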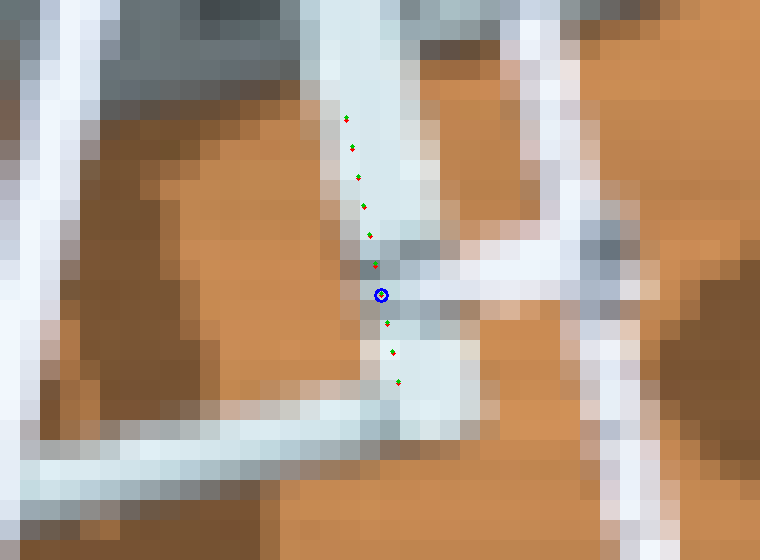

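```bash
python3 - <<'E'
import cv2,numpy as np
a=cv2.imread('pics/side0.png')[214:250,222:262];b=np.load('pics/sideB.npy')[214:250,222:262,::-1]
t=cv2.imread('pics/top0.png')[188:218,232:268];u=np.load('pics/topB.npy')[188:218,232:268,::-1]
S=10
z=lambda i:cv2.resize(i,None,fx=S,fy=S,interpolation=cv2.INTER_NEAREST)
o=np.zeros((600,800,3),np.uint8)
def put(i,r,c):
    o[r:r+i.shape[0],c:c+i.shape[1]]=i
put(cv2.resize(a,None,fx=8,fy=8,interpolation=0),0,0);put(cv2.resize(b,None,fx=8,fy=8,interpolation=0),0,400)
put(cv2.resize(t,None,fx=10,fy=10,interpolation=0),295,0);put(cv2.resize(u,None,fx=10,fy=10,interpolation=0),295,400)
cv2.imwrite('pics/cmp.png',o)
E
```

```text
(no output)
```

View pics/cmp.png

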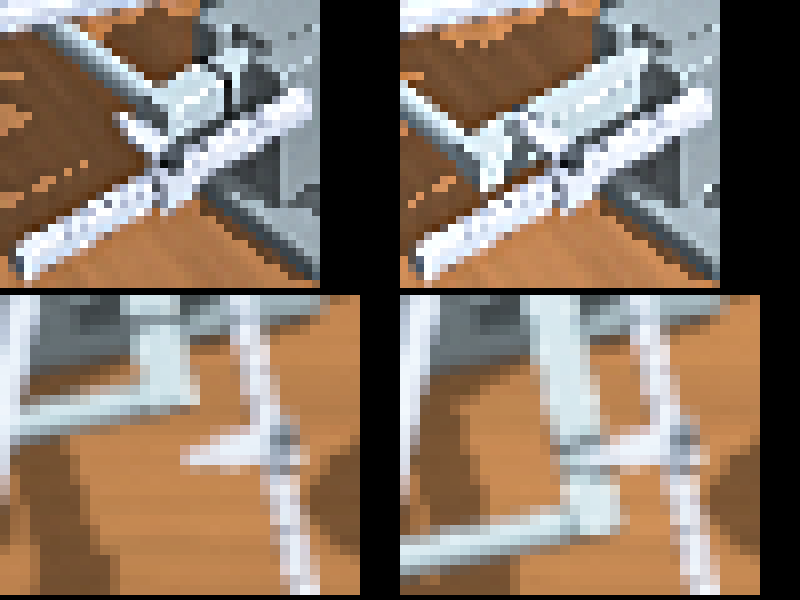

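```bash
python3 -m creep '[{"linear":[0,0,-0.003],"twist":[0,0,0],"fingers":1},{"linear":[0,0,-0.005],"twist":[0,0,0],"fingers":1},{"linear":[0,0,-0.005],"twist":[0,0,0],"fingers":1},{"linear":[0,0,-0.005],"twist":[0,0,0],"fingers":1}]'
python3 w.py -.134 .07 .058
python3 ov.py C; python3 look.py C leg_mark index_tip leg_mark index_tip lever_tip
python3 - <<'E'
import cv2,numpy as np
a=cv2.imread('pics/side0.png')[214:250,222:262];b=np.load('pics/sideC.npy')[214:250,222:262,::-1]
t=cv2.imread('pics/top0.png')[188:218,232:268];u=np.load('pics/topC.npy')[188:218,232:268,::-1]
o=np.zeros((600,800,3),np.uint8)
def put(i,r,c):
    o[r:r+i.shape[0],c:c+i.shape[1]]=i
put(cv2.resize(a,None,fx=8,fy=8,interpolation=0),0,0);put(cv2.resize(b,None,fx=8,fy=8,interpolation=0),0,400)
put(cv2.resize(t,None,fx=10,fy=10,interpolation=0),295,0);put(cv2.resize(u,None,fx=10,fy=10,interpolation=0),295,400)
cv2.imwrite('pics/cmpC.png',o)
E
```

```text
time: 11.75
position: [0.4836, 0.1268, 0.0584]
tool_rot: [-0.147, 1.566, 0.146]
ft_force: [3.4, -3.9, -4.8]
grip_width: 0.131
t 11.75 pos [0.4836 0.1268 0.0584] jawdeg 10.67 xax [-0.    -0.001 -1.   ]
F [ 3.36 -3.92 -4.81] w 0.1309054967949443
local -0.1345 0.1243
target [0.4941 0.0735 0.058 ] tool delta [ 0.0005 -0.0543  0.0005]
side [235.02519236 229.32823565] [237.60957247 227.9579056 ]
top [248.57751229 204.26320804] [248.00045104 201.34171501]
side leg_mark [(array([0.5355, 0.0089, 0.0727]), 0.77, 'lx', -105.3)]
side index_tip [(array([ 0.5656, -0.1118, -0.0038]), 0.65, 'lx', -98.1), (array([0.5301, 0.0067, 0.0771]), 0.59, 'lx', -111.1)]
side leg_mark [(array([0.5355, 0.0089, 0.0727]), 0.77, 'lx', -105.3)]
side index_tip [(array([ 0.5656, -0.1118, -0.0038]), 0.65, 'lx', -98.1), (array([0.5301, 0.0067, 0.0771]), 0.59, 'lx', -111.1)]
side lever_tip [(array([0.4669, 0.0851, 0.0845]), 0.7, 'lx', -158.6)]
top leg_mark [(array([0.5335, 0.0066, 0.0748]), 0.46, 'lx', -107.7)]
top index_tip []
top leg_mark [(array([0.5335, 0.0066, 0.0748]), 0.46, 'lx', -107.7)]
top index_tip []
top lever_tip [(array([0.4709, 0.0794, 0.0828]), 0.48, 'lx', -155.8)]
```

View pics/cmpC.png

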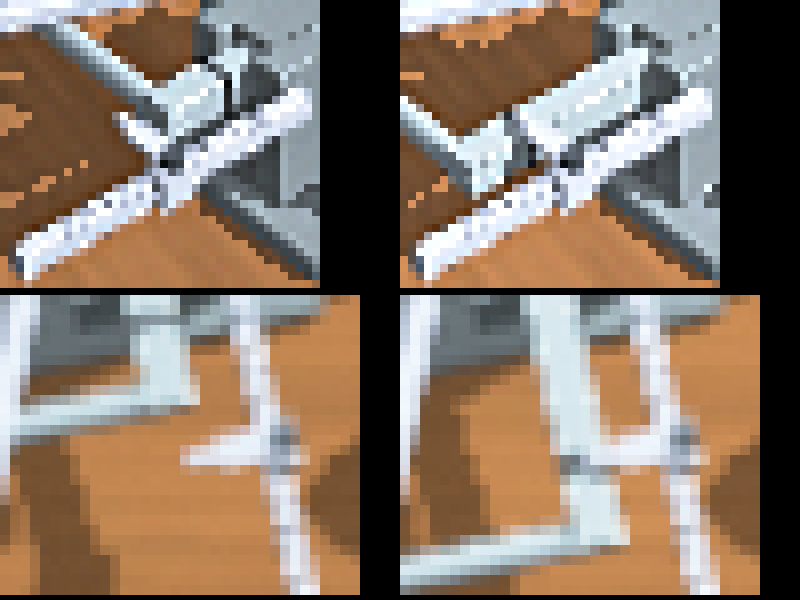

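```bash
python3 - <<'E'
import cv2,numpy as np
g=lambda p:p.astype(int).mean(-1).round().astype(int)
a=g(cv2.imread('pics/side0.png'));b=g(np.load('pics/sideB.npy'));c=g(np.load('pics/sideC.npy'))
print('cols',list(range(232,246)))
for nm,i in (('0',a),('B',b),('C',c)):
    print(nm)
    for r in range(225,238): print(r,*['%4d'%v for v in i[r,232:246]])
a=g(cv2.imread('pics/top0.png'));b=g(np.load('pics/topB.npy'));c=g(np.load('pics/topC.npy'))
print('TOP cols',list(range(245,260)))
for nm,i in (('0',a),('B',b),('C',c)):
    print(nm)
    for r in range(199,209): print(r,*['%4d'%v for v in i[r,245:260]])
E
```

```text
cols [232, 233, 234, 235, 236, 237, 238, 239, 240, 241, 242, 243, 244, 245]
0
225   71   70   74   74   84   99  134  185  205  228  222  220  216  215
226   72   68   74   73   70   76   94   98   72  232  231  223  221  255
227   74   73   71   68   64   58   64   89   83   93  162  220  251  208
228   76   72   72   63  130  255  110   75   78   80   77  227  236  198
229   76   74   73   64   84  202  254  218  167   65   68  215  205  234
230   73   75   76   69   60  126  255  249  249  213  100  213  243  155
231   72   75   73   72   65   70  159  255  249  248  253  201   73   86
232   74   71   76   74   70   67   66  111  239  254  193   98   83  173
233   74   74   74   76   74   71   65   55   95  209   81   94   87  230
234  147   74   73   74   72   73   69   57   89  146   10   50   66  255
235   83   74   76   73   68   66   59   58  124  194  215   92  148  239
236   77   75   74   66   58   46  160  193  207  118  224  234  231  232
237   74   70   64   49  155  196  252  233  255   72  154  234  230  236
B
225   77   80   84   83   80   74   65   52  158  245  237
[... 3628 characters left out ...]
153  204  228  228  230  217  159  136  133  134  127  208  244  222
201  137  133  186  229  228  230  224  184  150  166  181  198  233  240  186
202  139  133  195  234  228  230  231  213  198  226  236  244  245  227  146
203  142  141  195  222  206  220  236  232  236  244  244  244  243  229  178
204  140  139  132  121  117  181  232  230  230  236  237  234  225  207  186
205  141  140  132  115  140  169  167  146  135  174  182  157  141  162  168
206  141  143  138  166  214  214  186  188  169  143  141  142  143  185  214
207  143  143  143  211  239  228  231  234  213  143  144  144  143  177  230
208  139  139  138  193  230  230  230  232  208  133  139  138  140  151  209
```

View pics/ov_sideC.png

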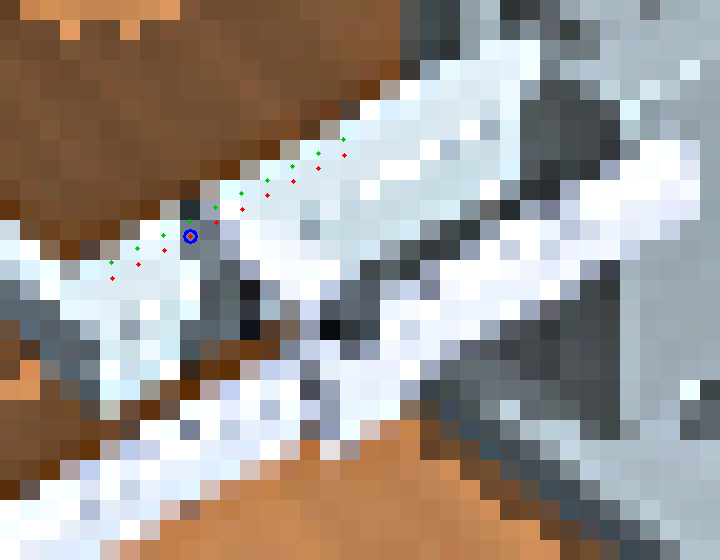

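View pics/ov_topC.png

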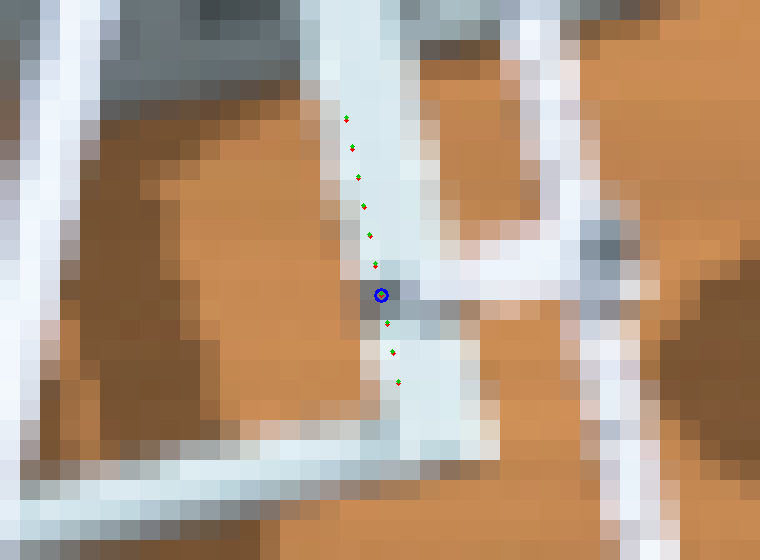

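```bash
python3 - <<'E'
import numpy as np
from bench import viewer
X,Y,a=.6388,.0275,.20
def proj(n,P):
    c=viewer.camera_params(n);T=np.linalg.inv(np.array(c['cam_to_world']));q=T@np.append(P,1);q=np.array(c['K'])@q[:3];return q[:2]/q[2]
def L(x,y,z): return np.array([X+np.cos(a)*x-np.sin(a)*y,Y+np.sin(a)*x+np.cos(a)*y,z])
for n in('side','top'):
  for x in(-.1075,-.1095,-.1115):
    print(n,x,'tip',proj(n,L(x,-.001,.0765)).round(2),'far',proj(n,L(x,.008,.073)).round(2),'mid',proj(n,L(x,0,.073)).round(2),'near',proj(n,L(x,-.008,.073)).round(2),'nbot',proj(n,L(x,-.008,.057)).round(2))
E
```

```text
side -0.1075 tip [236.46 228.88] far [234.64 228.33] mid [236.29 229.61] near [237.95 230.9 ] nbot [238.08 234.92]
side -0.1095 tip [235.95 229.16] far [234.13 228.61] mid [235.77 229.89] near [237.43 231.18] nbot [237.57 235.2 ]
side -0.1115 tip [235.43 229.44] far [233.62 228.88] mid [235.26 230.17] near [236.92 231.46] nbot [237.06 235.49]
top -0.1075 tip [249.77 203.25] far [247.14 203.94] mid [249.49 203.44] near [251.84 202.94] nbot [251.89 203.53]
top -0.1095 tip [249.89 203.83] far [247.26 204.52] mid [249.61 204.02] near [251.96 203.52] nbot [252.02 204.11]
top -0.1115 tip [250.02 204.42] far [247.39 205.1 ] mid [249.74 204.61] near [252.09 204.11] nbot [252.14 204.68]
```

```bash
python3 -m creep '[{"linear":[0,-0.005,0],"twist":[0,0,0],"fingers":1},{"linear":[0,-0.010,0],"twist":[0,0,0],"fingers":1},{"linear":[0,-0.015,0],"twist":[0,0,0],"fingers":1},{"linear":[0,-0.020,0],"twist":[0,0,0],"fingers":1},{"linear":[0,-0.025,0],"twist":[0,0,0],"fingers":1},{"linear":[0,-0.030,0],"twist":[0,0,0],"fingers":1},{"linear":[0,-0.030,0],"twist":[0,0,0],"fingers":1}]' 8
python3 w.py -.1345 .06 .058
```

```text
time: 13.03
position: [0.4894, 0.1043, 0.0598]
tool_rot: [-0.142, 1.563, 0.156]
ft_force: [1.7, 9.0, 0.1]
grip_width: 0.136
t 13.0333 pos [0.4894 0.1043 0.0598] jawdeg 10.85 xax [ 0.002  0.009 -1.   ]
F [1.68 8.99 0.07] w 0.1362195507647672
local -0.133 0.1011
target [0.4955 0.0636 0.058 ] tool delta [ 0.0014 -0.0411 -0.0017]
```

```bash
python3 -m creep '[{"linear":[0,-0.005,0],"twist":[0,0,0],"fingers":1},{"linear":[0,-0.010,0],"twist":[0,0,0],"fingers":1},{"linear":[0,-0.015,0],"twist":[0,0,0],"fingers":1},{"linear":[0,-0.020,0],"twist":[0,0,0],"fingers":1},{"linear":[0,-0.025,0],"twist":[0,0,0],"fingers":1},{"linear":[0,-0.030,0],"twist":[0,0,0],"fingers":1},{"linear":[0,-0.030,0],"twist":[0,0,0],"fingers":1}]'
python3 w.py -.1345 .045 .058
python3 look.py D leg_mark index_tip lever_tip;python3 ov.py D
```

```text
time: 13.62
position: [0.4952, 0.0751, 0.0598]
tool_rot: [-0.142, 1.563, 0.156]
ft_force: [0.5, 9.5, 0.8]
grip_width: 0.132
t 13.6167 pos [0.4952 0.0751 0.0598] jawdeg 10.87 xax [ 0.002  0.009 -1.   ]
F [0.45 9.46 0.8 ] w 0.13214617153729263
local -0.1327 0.0713
target [0.4983 0.0489 0.058 ] tool delta [ 0.0015 -0.0263 -0.0019]
side leg_mark [(array([0.536 , 0.0097, 0.0735]), 0.69, 'lx', -104.7), (array([0.5282, 0.0105, 0.0748]), 0.3, 'lx', -112.2)]
side index_tip [(array([0.5301, 0.0111, 0.0774]), 0.4, 'lx', -110.2)]
side lever_tip [(array([0.4664, 0.0572, 0.0847]), 0.61, 'lx', -164.3)]
top leg_mark [(array([0.5332, 0.0042, 0.0723]), 0.73, 'lx', -108.5), (array([ 0.6411,  0.0313, -0.001 ]), 0.34, 'lx', 2.6)]
top index_tip [(array([ 0.7508, -0.0972,  0.0009]), 0.37, 'lx', 86.5), (array([0.5325, 0.0074, 0.0828]), 0.36, 'lx', -108.6)]
top lever_tip [(array([0.6169, 0.0534, 0.0857]), 0.38, 'lx', -17.1), (array([ 0.6504, -0.0889,  0.0572]), 0.37, 'lx', -10.6)]
side [235.02519236 229.32823565] [237.60957247 227.9579056 ]
top [248.57751229 204.26320804] [248.00045104 201.34171501]
```

View pics/sideD.png

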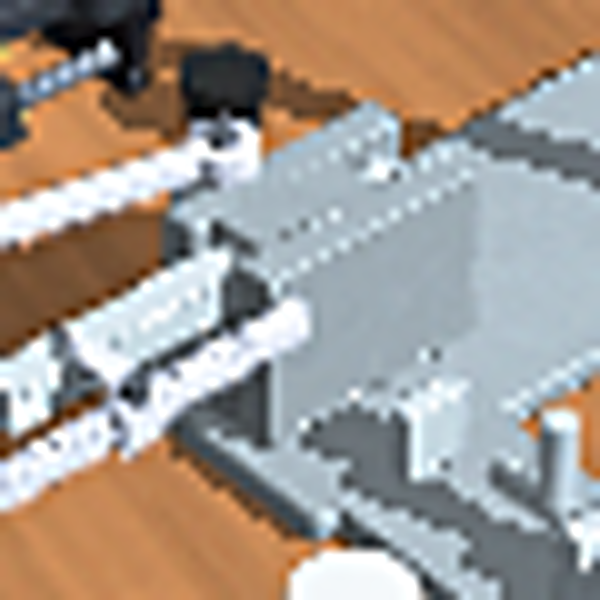

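View pics/ov_topD.png

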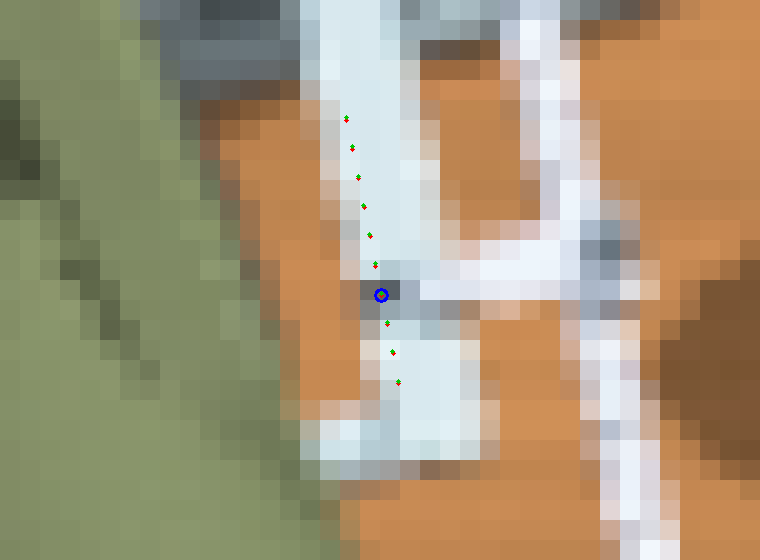

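```bash
python3 -m creep '[{"linear":[0,-0.005,-0.0005],"twist":[0,0,0],"fingers":1},{"linear":[0,-0.010,-0.001],"twist":[0,0,0],"fingers":1},{"linear":[0,-0.015,-0.001],"twist":[0,0,0],"fingers":1},{"linear":[0,-0.020,-0.001],"twist":[0,0,0],"fingers":1},{"linear":[0,-0.020,-0.001],"twist":[0,0,0],"fingers":1}]'
python3 w.py -.1345 .045 .058
python3 ov.py E
cat > pr.py <<'E'
import sys,numpy as np
g=lambda p:p.astype(int).mean(-1).round().astype(int)
for t in sys.argv[1:]:
    c=g(np.load(f'pics/side{t}.npy'));u=g(np.load(f'pics/top{t}.npy'))
    print(t)
    for k in range(8): print(*['%4d'%v for v in c[227+k,232:243]],'  |  ',*['%4d'%v for v in u[200+k,246:254]])
E
python3 pr.py C D E
```

```text
time: 14.53
position: [0.4979, 0.0552, 0.0597]
tool_rot: [-0.142, 1.563, 0.156]
ft_force: [1.6, 9.9, 0.2]
grip_width: 0.134
t 14.5333 pos [0.4979 0.0552 0.0597] jawdeg 10.86 xax [ 0.002  0.009 -1.   ]
F [1.58 9.91 0.25] w 0.13361536450126774
local -0.1337 0.0512
target [0.4983 0.0489 0.058 ] tool delta [ 0.0016 -0.0062 -0.0008]
side [235.02519236 229.32823565] [237.60957247 227.9579056 ]
top [248.57751229 204.26320804] [248.00045104 201.34171501]
C
  80   72   69   53  164  246  238  231  230  231  233   |    153  204  228  228  230  217  159  136
  68   56  163   46  169  255  237  228  232  207  239   |    133  186  229  228  230  224  184  150
 111  255  248  124  114  204  253  244  239  163  216   |    133  195  234  228  230  231  213  198
 240  245  238  122  131  169  255  251  249  240  225   |    141  195  222  206  220  236  232  236
 231  230  237  249  127   91  173  255  252  251  255   |    139  132  121  117  181  232  230  230
 233  234  230  255   85   96   25  155  246  255  208   |    140  132  115  140  169  167  146  135
 217  255  223  245   87  103   57  183  
[... 1080 characters left out ...]
 55  164   52  170  255  239  229  234  210  240   |    123  125  122  123  191  225  185  151
 111  255  248  125  113  204  253  245  239  162  218   |    122  120  121  111  166  227  213  199
 241  246  240  120  132  172  255  252  249  241  227   |    123  122  130  123  147  215  233  237
 233  231  240  250  129   93  173  255  253  252  255   |    122  121  122  122  135  198  230  230
 233  236  232  255   85   95   23  155  246  255  209   |    121  122  121  134  129  131  146  136
 219  255  223  247   89  105   59  243  134  225   90   |    123  123  122  131  125  142  187  171
 161  226  230  101   98  107   19   78   96  160   14   |    121  123  123  120  116  173  227  213
```

```bash
python3 -m creep '[{"linear":[0,-0.003,0],"twist":[0,0,0],"fingers":1},{"linear":[0,-0.006,0],"twist":[0,0,0],"fingers":1},{"linear":[0,-0.008,0],"twist":[0,0,0],"fingers":1},{"linear":[0,-0.008,0],"twist":[0,0,0],"fingers":1}]'
python3 w.py -.1337 .042 .058
```

```text
time: 14.97
position: [0.4992, 0.0482, 0.0596]
tool_rot: [-0.142, 1.563, 0.157]
ft_force: [1.1, 10.7, 1.3]
grip_width: 0.131
t 14.9667 pos [0.4992 0.0482 0.0596] jawdeg 10.91 xax [ 0.002  0.01  -1.   ]
F [ 1.06 10.66  1.32] w 0.13148010239712205
local -0.1338 0.0441
target [0.4996 0.0461 0.058 ] tool delta [ 0.0016 -0.0022  0.    ]
```

```bash
python3 -m creep '[{"linear":[0,-0.002,0],"twist":[0,0,0],"fingers":1},{"linear":[0,-0.004,0],"twist":[0,0,0],"fingers":1},{"linear":[0,-0.004,0],"twist":[0,0,0],"fingers":1},{"linear":[0,-0.004,0],"twist":[0,0,0],"fingers":1}]'
python3 w.py -.1337 .042 .058; python3 ov.py F; python3 pr.py E F|cut -c1-60; python3 look.py F lever_tip lever_pivot leg_mark
```

```text
time: 15.3
position: [0.4993, 0.0475, 0.0596]
tool_rot: [-0.141, 1.563, 0.162]
ft_force: [-0.1, 17.2, 0.9]
grip_width: 0.133
t 15.3 pos [0.4993 0.0475 0.0596] jawdeg 11.06 xax [ 0.001  0.013 -1.   ]
F [-0.12 17.18  0.86] w 0.13335917576326
local -0.1338 0.0434
target [0.4996 0.0461 0.058 ] tool delta [ 0.0016 -0.0014  0.0001]
side [235.02519236 229.32823565] [237.60957247 227.9579056 ]
top [248.57751229 204.26320804] [248.00045104 201.34171501]
E
  80   73   68   52  165  247  238  233  231  232  235   |  
  68   55  164   52  170  255  239  229  234  210  240   |  
 111  255  248  125  113  204  253  245  239  162  218   |  
 241  246  240  120  132  172  255  252  249  241  227   |  
 233  231  240  250  129   93  173  255  253  252  255   |  
 233  236  232  255   85   95   23  155  246  255  209   |  
 219  255  223  247   89  105   59  243  134  225   90   |  
 161  226  230  101   98  107   19   78   96  160   14   |  
F
  79   74   67   52  166  247  239  234  231  233  234   |  
  67   56  147   54  172  255  238  230  234  210  240   |  
 112  255  248  128   77  206  254  246  240  166  218   |  
 241  247  242  122  131  173  255  252  249  242  227   |  
 232  232  239  250  130   94  175  255  253  252  255   |  
 234  235  233  255   85   96    7  155  246  255  209   |  
 217  255  223  247   89  106   58  244  133  225   91   |  
 159  227  230  101   98  111   16   93   98  160   12   |  
side lever_tip [(array([0.4696, 0.0278, 0.0871]), 0.64, 'lx', -166.6)]
side lever_pivot [(array([0.6147, 0.0548, 0.0849]), 0.59, 'lx', -19.0)]
side leg_mark [(array([0.5342, 0.0082, 0.0757]), 0.77, 'lx', -106.8), (array([0.7947, 0.0259, 0.2677]), 0.67, 'lx', 152.5)]
top lever_tip []
top lever_pivot [(array([0.6107, 0.0555, 0.0843]), 0.74, 'lx', -22.8)]
top leg_mark [(array([ 0.4077, -0.4041, -0.0034]), 0.47, 'lx', -307.5)]
```

```bash
python3 - <<'E'
import cv2,numpy as np
p=np.load('pics/sideF.npy');cv2.imwrite('pics/sF.png',cv2.resize(p[175:260,185:285,::-1],None,fx=7,fy=7,interpolation=cv2.INTER_CUBIC))
E
```

```text
(no output)
```

View pics/sF.png

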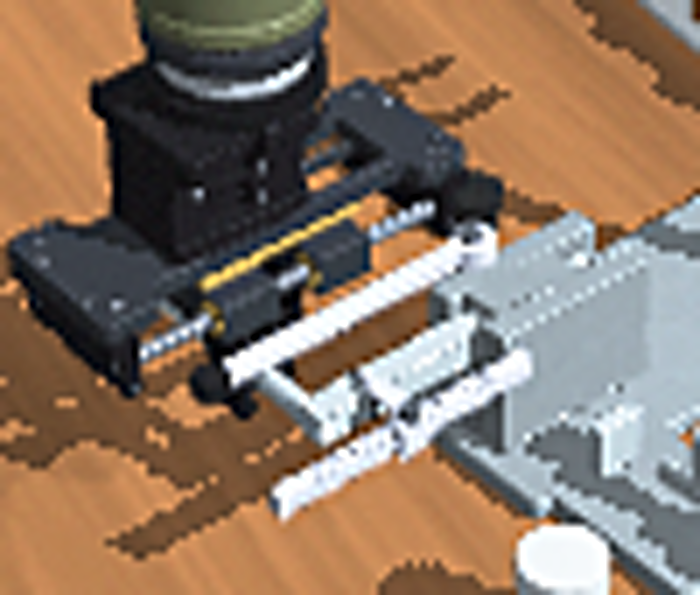

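```bash
python3 -m creep '[{"linear":[0,-0.002,0],"twist":[0,0,0],"fingers":1},{"linear":[0,-0.003,0],"twist":[0,0,0],"fingers":1},{"linear":[0,-0.003,0],"twist":[0,0,0],"fingers":1},{"linear":[0,-0.003,0],"twist":[0,0,0],"fingers":1},{"linear":[0,-0.003,0],"twist":[0,0,0],"fingers":1}]'
python3 w.py; python3 ov.py G; python3 pr.py F G|cut -c1-60; python3 look.py G lever_tip lever_pivot leg_mark index_tip bolt_knob foot_grip
python3 - <<'E'
import cv2,numpy as np
p=np.load('pics/sideG.npy');cv2.imwrite('pics/sG.png',cv2.resize(p[130:300,150:390,::-1],None,fx=3.3,fy=3.3,interpolation=cv2.INTER_CUBIC))
E
```

```text
time: 16.22
position: [0.4992, 0.0473, 0.0596]
tool_rot: [-0.141, 1.563, 0.166]
ft_force: [-2.2, 22.3, 2.0]
grip_width: 0.135
t 16.2167 pos [0.4992 0.0473 0.0596] jawdeg 11.18 xax [ 0.     0.016 -1.   ]
F [-2.22 22.33  1.99] w 0.1352778679165845
local -0.1339 0.0433
side [235.02519236 229.32823565] [237.60957247 227.9579056 ]
top [248.57751229 204.26320804] [248.00045104 201.34171501]
F
  79   74   67   52  166  247  239  234  231  233  234   |  
  67   56  147   54  172  255  238  230  234  210  240   |  
 112  255  248  128   77  206  254  246  240  166  218   |  
 241  247  242  122  131  173  255  252  249  242  227   |  
 232  232  239  250  130   94  175  255  253  252  255   |  
 234  235  233  255   85   96    7  155  246  255  209   |  
 217  255  223  247   89  106   58  244  133  225   91   |  
 159  227  230  101   98  111   16   93   98  160   12   |  
G
  81   73   68   55  166  247  240  234  231  233  235   |  
  68   58  145   53  172  255  239  230  234  209  240   |  
 113  255  248  129   78  207  254  246  241  164  217   |  
 241  246  242  123  132  172  255  2
[... 642 characters left out ...]
.0894,  0.0536]), 0.65, 'lx', -15.0), (array([ 0.5657, -0.1156,  0.002 ]), 0.36, 'lx', -98.8)]
side foot_grip [(array([0.6126, 0.0539, 0.0919]), 0.66, 'lx', -21.2)]
top lever_tip []
top lever_pivot [(array([0.6132, 0.0504, 0.0856]), 0.97, 'lx', -21.3), (array([0.7937, 0.0212, 0.2718]), 0.65, 'lx', 150.7)]
top leg_mark [(array([ 0.7522, -0.0996,  0.0022]), 0.73, 'lx', 87.5), (array([0.4832, 0.1257, 0.065 ]), 0.25, 'lx', -135.1)]
top index_tip [(array([0.5325, 0.0102, 0.0775]), 0.5, 'lx', -108.1)]
top bolt_knob [(array([ 0.6492, -0.0897,  0.056 ]), 0.57, 'lx', -11.9)]
top foot_grip [(array([ 0.545 , -0.4159,  0.0028]), 0.63, 'lx', -174.8), (array([0.4858, 0.127 , 0.0672]), 0.49, 'lx', -132.3)]
```

View pics/sG.png

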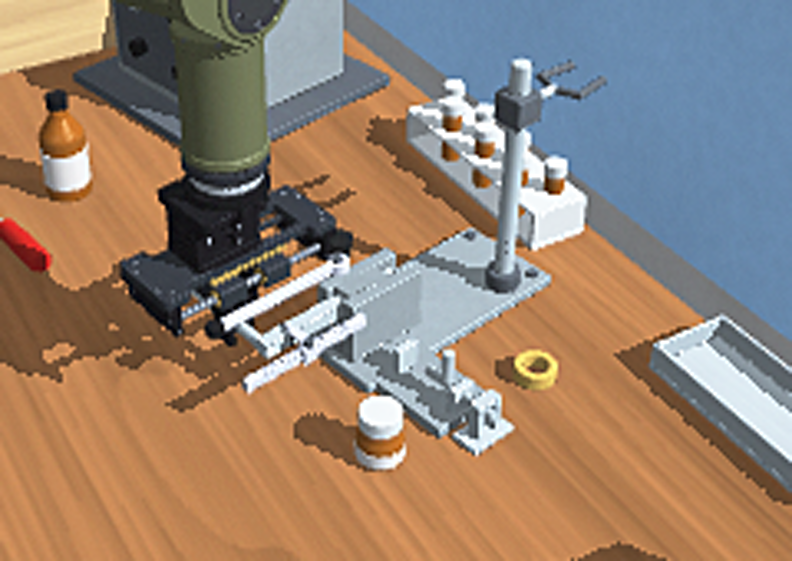

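```bash
python3 - <<'E'
from bench import job,readout
print(job.close_job(), readout.get_state()['time'])
E
```

```text
the job is handed in; nothing more can be done
the job is handed in; nothing more can be done
```

I finished the job in the order asked and handed it in at about 17 s. The arm is still holding the leg's cross foot at the line, with the lever shut.

- **Bolt:** I gripped the knob and slid it until it stopped, where 4 mm more command gave no movement. It stopped within about 1 mm of the fully home position. Later pictures also showed it home, to about 1 mm in the side camera and 3 mm in the top one.
- **Leg:** I drew it about 48 mm. My pixel comparison in the top picture put the line within about 0.5 mm of the clip tip; the side picture put it within about 1.5 mm. The side picture did not change while I shut the lever.
- **Lever:** I pushed it along the bar until it would move no further, with the force rising from 11 to 22 N. The lever tip and pivot positions reported in the side camera give an angle close to 0.
- **Surroundings:** In the last side picture the sample jar, ring nut and reagent bottle stood where they began. I did not re-check the beaker, stopcock, stopper and screwdriver, but the arm never moved near them.

**Disagreement:** the networks' side-camera estimates put the line short of the tip. The gap averaged about 4.5 mm, and was 3 mm in the last picture. Their top-camera estimates agreed to within 1 mm. I trusted the pixel comparison and the top view. The arm hid the line from the top camera once the lever was nearly shut, so the final check there relied on the side camera alone.

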